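# Set the flight-sim throttle quadrant for engine start

### The arm

A 7-joint arm with a two-finger parallel gripper is mounted at the origin on the work surface. World frame = base frame: x ahead of the robot, y to its left, z up, the work surface at z = 0. Lengths are in m, angles in rad, forces in N, time in s.
With the tool pointing down it reaches from about 0.4 to 0.875 m from the base axis. Payload 19.3 kg.
Tool frame: the origin (TCP) lies on the centre line of the jaws, within the pads' length; the fingertips stand 14 mm ahead of it and the grasp point (between the pads) lies 5 mm behind it; y points along the fingers, x is the direction in which the jaws open and shut, and the axes are right-handed (so a half turn about y gives the same grasp; the last joint's range is limited). The gripper opens to 85 mm and grips with 20 to 120 N. Pads are 22 mm wide; open, the fingers measure 114 mm over their backs; the gripper's body (76 mm by 85 mm) begins 54 mm behind the grasp point. The pads swing forward as they close: fully open they stand 13 mm farther back than shut.
Start: joints at [1.052, 0.521, -0.036, 1.599, 0.021, 1.021, -0.113], TCP at [0.271, -0.563, 0.245] pointing down, gripper open.
Joint ranges: [-2.91, 2.91], [-0.3, 2.13], [-1.5, 1.42], [0.17, 2.43], [-1.26, 4.41], [0.16, 1.93], [-2.52, 2.52]. Speed limits (rad/s): [1.89, 1.89, 2.39, 2.39, 3.01, 3.01, 3.01].

### API

Orientations are given as [roll, pitch, yaw] about the fixed x, y, z axes, in that order (R = Rz(yaw) Ry(pitch) Rx(roll)).
In Python, from workcell import monitor, grab_frame, workorder gives the robot as it stands.
- The arm moves only by the tool drive_tool, never from a script. Its argument "steps" is one flat list of numbers, 5 for each row, row after row: the finger opening in mm, from 0 to 85.4, then the shift along the world's x, y, z in mm, then the turn about the world's z in degrees. In form: [fingers, tx, ty, tz, twist, fingers, tx, ty, tz, twist, ...]. A call has exactly 5 rows; each row shifts and turns the commanded pose from where the row before left it; what a row does not reach is not made up. A row lasts 1/12 s, in which the tool goes at most 41.7 mm and 7.16 degrees, less where a joint would pass 70% of its speed; a pose out of reach is approached as far as the arm can. A call is refused whole if a number of a shift passes 41.7 or a number of a turn 7.16, either way. A call with a gripper value outside its range is refused whole. The fingers move at their own pace and stop on an object; "grip_force" is the grip in N (left out, the last holds). Time passes only in rows, so rows that do not move let the fingers close, or fill a call up. It gives the time, the measured TCP pose, the force and the opening at its end, in the units of the state.
- monitor.observe(): the state, without advancing time (a new reading comes with each control period).
- grab_frame(name): name is "scene" or "side" or "wrist"; returns a dict with "frame" (480x640x3 uint8, red, green, blue), "vertical_fov" (degrees; the focal length in pixels is half the picture's height over the tangent of half this angle, whatever the lens; pixels are square), "cx", "cy" (the principal point, pixels), "xyz" and "orientation" of the camera in the world. Camera axes: x right, y down, z forward; pixel columns grow to the right and rows downward; lengths in m; the calibration is good to about 2 mm. A picture is of the moment at which its call begins. There is no depth.
- workorder.job_done(): hands the job in, once; it reports no verdict.
The state is a dict: "clock": time; "qpos": joint angles; "qd": joint speeds; "joint_efforts": joint torques, N m; "position": TCP position; "tool_rot": TCP orientation; "force": force on the tool from outside, world axes, zero at the start; "moment": the same for the moment, N m; "grip_width": finger opening in m.
Only numpy, scipy, OpenCV 4.12 (cv2) and the standard library are available. Lean on these libraries where they do the work, as an engineer would, in place of code of your own. Each camera call takes 0.05 s, during which the arm holds its last target. There are 200 camera calls.

### The job

Set the flight-sim throttle quadrant for engine start by pushing its levers with one fingertip: push the black throttle lever back to the green quarter-open mark beside its slot, and push the red mixture lever fully forward, away from you, to its stop. Only push the levers, without pinching or straining them, and leave the blue propeller lever and the other things on the desk as they are.

Things in the scene. Friction and masses are not known exactly. Their poses are not given: they have to be found in the camera images.
- quadrant: Flight-sim throttle quadrant, stuck to the desk by suction feet. Black base 160 (x) x 154 (y) x 52 mm high; white cover: a drum of radius 58 mm along y, axis 60 mm above the desk (top at 118 mm). Origin: centre of the underside. x forward, away from pilot and robot; y to the pilot's left; z up. Three levers turn about the drum's axis in slots at y = +48 (black), 0 (blue), -48 mm (red).
- throttle (a joint): Black throttle lever, rad: 0 = idle, leaning 0.60 back to the pilot (quadrant -x); 0.60 upright; 1.20 full forward. Knob centre in the quadrant frame: x = 105 sin(q-0.60), y = 48, z = 60 + 105 cos(q-0.60) mm. Starts at 0.70 to 1.08; the green mark is at 0.30. Friction of about 2 N at the knob holds it where it is left. The arm is 8 mm deep along its swing, 6 mm wide.
- mixture (a joint): Red mixture lever, rad: same size, friction and meaning as the throttle's, knob at y = -48 mm. 0 = fully back, 1.20 = fully forward at its stop, which is rigid: arrive there slowly. Starts between 0.10 and 0.55.
- propeller (a joint): Blue propeller lever, rad: same size and meaning, knob at y = 0. It starts forward already (1.12 to 1.20) and stays as it is.
- throttle_knob (a point): Centre of the black knob, a cylinder lying along quadrant y, radius 14 mm, 28 mm wide, 105 mm from the drum's axis.
- propeller_knob (a point): Centre of the blue knob: a cylinder lying along quadrant y, radius 14 mm, 24 mm wide, white discs on its ends.
- mixture_knob (a point): Centre of the red knob: a cylinder lying along quadrant y, radius 14 mm, 24 mm wide.
- throttle_mark (a point): Green quarter-open mark: two green bars, each 5 x 14 mm, on the white cover either side of the throttle's slot (the other ticks are thin and black). The point lies on the cover's surface in the middle of the slot. The throttle is set when the middle of its arm stands between the bars (joint 0.30).
- mouse: Matte black mouse, loose, 118 x 62 x 36 mm, origin at the centre of its underside. Stands right of the quadrant.
- jar: Small glass jar shut with a steel lid, loose, 62 mm across, 68 mm high, origin at the centre of its underside. Stands close to the right of the quadrant.
- puller: Red hard silicone keycap puller lying flat, loose, 80 x 30 x 10 mm, origin on its underside near the middle. Lies beyond the quadrant.
- dock: Aluminium controller dock, loose, 90 x 120 mm, 64 mm high at its back rest, origin at the centre of its underside. Stands left of the quadrant.
Mind the look-alikes: they are no part of the job. What is meant by the quadrant is not purple or turquoise, and is the larger of those in its own colour.

How it is judged:
By the outcome, as a careful person would: the job done as asked, in the order asked, and still so for the second after the job is handed in, with the robot touching nothing.
It also fails if it takes over 51 s, if anything falls off the work surface, if the arm or the gripper's body presses on something with over 40 N, if the wrist force passes 120 N, or if a joint passes its speed limit or range.

## Working session

There is one attempt and no reset: what is moved stays moved. The work goes in short steps, Python scripts to look and compute and a tool call to move; the robot and the scene stay as the last step left them, time stands still between calls to the robot, and variables do not carry over. Pictures are saved under pics/ and viewed, about 8 in all and at most 12, crops included, and the job is handed in when it is done.

Besides the shell and the picture viewer there is one more tool, called after "Call:" by a JSON object that holds its "name" and its "arguments". drive_tool: Moves the arm, as the interface text tells. Its arguments: {"type":"object","properties":{"steps":{"type":"array"},"grip_force":{"type":"number"}},"required":["steps"]}

```bash
mkdir -p pics; ls
cat > h.py <<'E'
import numpy as np, cv2, sys
from workcell import monitor, grab_frame, workorder
from scipy.spatial.transform import Rotation as R
def shot(n, f=None):
    d=grab_frame(n)
    if f: cv2.imwrite('pics/'+f, cv2.cvtColor(d['frame'],cv2.COLOR_RGB2BGR))
    return d
def cam(d):
    o=np.array(d['orientation'],float)
    M=o if o.shape==(3,3) else (R.from_quat(o).as_matrix() if o.size==4 else R.from_euler('xyz',o).as_matrix())
    return M,np.array(d['xyz'],float),240/np.tan(np.radians(d['vertical_fov'])/2)
def ray(d,u,v):
    M,p,f=cam(d); r=M@np.array([(u-d['cx'])/f,(v-d['cy'])/f,1]); return p,r/np.linalg.norm(r)
def onz(d,u,v,z):
    p,r=ray(d,u,v); return p+r*(z-p[2])/r[2]
def proj(d,X):
    M,p,f=cam(d); c=M.T@(np.array(X)-p); return np.array([d['cx']+f*c[0]/c[2],d['cy']+f*c[1]/c[2]])
def tri(d1,a,d2,b):
    p,r=ray(d1,*a);q,s=ray(d2,*b)
    t=np.linalg.lstsq(np.array([r,-s]).T,q-p,rcond=None)[0]
    A,B=p+t[0]*r,q+t[1]*s; return (A+B)/2,np.linalg.norm(A-B)
E
python3 - <<'E'
from h import *
for n in['scene','side','wrist']:
    d=shot(n,n+'0.png');print(n,d['vertical_fov'],d['cx'],d['cy'],d['xyz'],d['orientation'])
print(monitor.observe())
E
```

```text
pics
scene 48.3612892671119 316.8933890735701 231.2601049274969 [ 1.15302415 -0.53041724  0.8123188 ] [-2.27244848 -0.01462951  0.86702688]
side 49.88712616004268 326.3642087682758 235.0797024732476 [0.00925065 0.56432778 0.81477897] [-2.31726598 -0.00835277 -2.40571744]
wrist 67.37236462037635 323.4641983014286 240.1694406416456 [ 0.33429444 -0.53342281  0.3740449 ] [ 2.86226177e+00  3.01718868e-04 -1.12245234e+00]
{'clock': 0.15, 'qpos': array([ 1.0518099 ,  0.52186836, -0.03631689,  1.59986097,  0.02119835,
        1.02112359, -0.11278146]), 'qd': array([-1.72776460e-03, -1.09502196e-03,  1.19690835e-03,  3.10543393e-05,
        7.53426237e-04, -1.89853455e-03,  1.43145552e-03]), 'joint_efforts': array([ 2.44338196e-03, -9.27381277e+01,  1.98159076e+00, -3.70054686e+01,
        1.81816507e-02,  6.43309759e-03, -3.04114690e-05]), 'position': array([ 0.2710335 , -0.56290532,  0.24486927]), 'tool_rot': array([-1.57085966e+00,  8.73101555e-04, -1.12201399e+00]), 'force': array([-0.14815544, -0.4579931 , -0.20235792]), 'moment': array([ 0.03894155, -0.04524151,  0.00265514]), 'grip_width': 0.08507613710458556}
```

View pics/scene0.png

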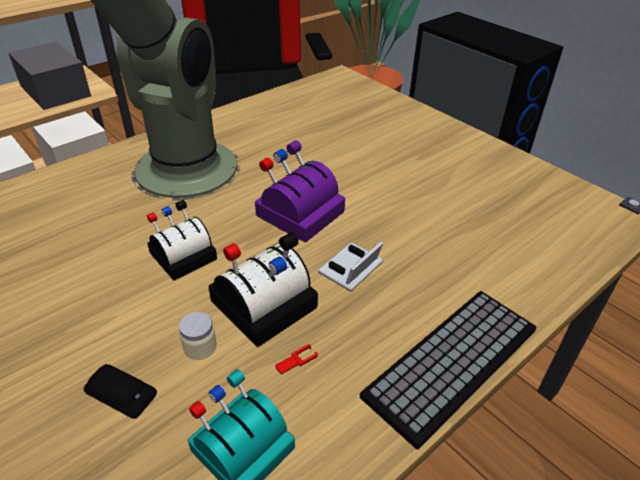

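View pics/side0.png

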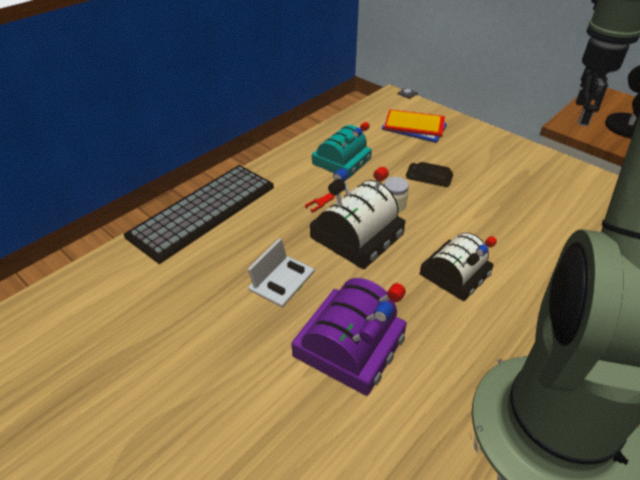

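Four candidates (scene px): small white (180,245), purple (300,195), turquoise (242,440) and large white/black (265,285). In the side view the large one is at (358,220). The large white/black one fits, because it is neither purple nor turquoise and is the larger of the two white ones. I'll confirm that in an enlarged crop.

Run:
```python
from h import *
a=cv2.imread('pics/scene0.png')[225:350,195:330];b=cv2.imread('pics/side0.png')[155:275,300:420]
c=cv2.resize(a,(405,375),interpolation=cv2.INTER_CUBIC);e=cv2.resize(b,(375,375),interpolation=cv2.INTER_CUBIC)
cv2.imwrite('pics/crop.png',np.hstack([c,e]))
```

```text
(no output)
```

View pics/crop.png

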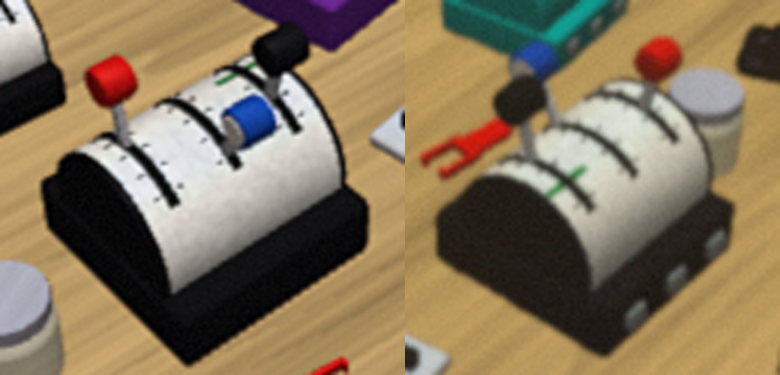

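The left half of the crop is the scene view: red knob at scene (232,252), black (288,241), blue (278,266), with the green bars behind the throttle. The right half is the side view: red (381,174), black (337,188), green bars (352,213). This is the large white/black quadrant. Next I fit its pose and joints to these pixels.

```bash
cat > fit.py <<'E'
from h import *
from scipy.optimize import least_squares
def Q(p,X): c,s=np.cos(p[2]),np.sin(p[2]); return np.array([p[0]+c*X[0]-s*X[1],p[1]+s*X[0]+c*X[1],X[2]])
def knob(q,y,r=.105): return [r*np.sin(q-.6),y,.06+r*np.cos(q-.6)]
def cent(d,box,f):
    x0,y0,x1,y1=box; h=cv2.cvtColor(d['frame'],cv2.COLOR_RGB2HSV)[y0:y1,x0:x1].astype(int)
    m=f(h[...,0],h[...,1],h[...,2]).astype(np.uint8); n,l,s,c=cv2.connectedComponentsWithStats(m)
    if n<2: return None
    k=1+np.argmax(s[1:,4]); return c[k]+[x0,y0], s[k]
red=lambda h,s,v:((h<8)|(h>172))&(s>150)&(v>60)
grn=lambda h,s,v:(h>40)&(h<85)&(s>70)
E
python3 - <<'E'
from fit import *
a=shot('scene');b=shot('side')
ra=cent(a,(215,235,250,270),red);rb=cent(b,(365,160,395,190),red);gb=cent(b,(335,200,370,225),grn)
print(ra,rb,gb)
P=lambda p:[(a,knob(p[4],-.048),ra[0],1),(b,knob(p[4],-.048),rb[0],1),(a,knob(p[3],.048),(288.3,240.7),1),(b,knob(p[3],.048),(337.1,187.6),1),
 (a,knob(p[5],0),(277.2,265.7),.5),(b,knob(.3,.048,.058),gb[0],1),
 (a,(.08,-.077,0),(257.3,345.7),.7),(a,(.08,.077,0),(317.3,306.7),.5),(b,(-.08,.077,0),(364,268.6),.7),(b,(.08,.077,0),(311.2,237.6),.4),(b,(-.08,-.077,0),(404,231.2),.4)]
fun=lambda p:np.concatenate([w*(proj(d,Q(p,X))-u) for d,X,u,w in P(p)])
s=least_squares(fun,[.6,-.1,0,.9,.3,1.15]);p=s.x
print(p.round(4),np.degrees(p[2]).round(2));print(fun(p).reshape(-1,2).round(1).tolist())
np.save('p.npy',p)
for n,X in [('thr',knob(p[3],.048)),('thr@.3',knob(.3,.048)),('mix',knob(p[4],-.048)),('mix@1.2',knob(1.2,-.048)),('prop',knob(p[5],0))]: print(n,(1e3*Q(p,X)).round(1))
E
```

```text
(array([231.74761905, 251.56666667]), array([  9,   8,  17,  18, 210], dtype=int32)) (array([380.65957447, 173.17730496]), array([  9,   7,  14,  14, 141], dtype=int32)) (array([348.08333333, 214.83333333]), array([11, 13,  5,  5, 12], dtype=int32))
[ 0.5376 -0.1321  0.0245  0.8213  0.4298  1.1226] 1.4
[[0.5, 0.2], [-0.3, 1.2], [-0.1, -0.2], [-0.3, 0.1], [0.4, -0.3], [3.0, -1.4], [0.1, 3.3], [0.9, 1.3], [-0.6, 3.3], [-1.2, 0.8], [-0.1, 2.2]]
thr [559.5 -83.6 162.4]
thr@.3 [505.4 -84.9 160.3]
mix [ 521.  -180.5  163.5]
mix@1.2 [ 598.1 -178.7  146.7]
prop [ 590.  -130.8  151. ]
```

Fit: quadrant at about (538,-132) mm, yaw 1.4°; throttle about 0.82, mixture 0.43, propeller 1.12. I'll close the fingers and travel at z=245 to a point beyond the throttle knob.

Call:
{"name": "drive_tool", "arguments": {"steps": [0,23,32,0,-1.62,0,23,32,0,-1.62,0,23,32,0,-1.62,0,23,32,0,-1.62,0,23,32,0,-1.62]}}

```text
clock: 0.67
position: [0.3869, -0.4015, 0.2454]
tool_rot: [-1.571, -0.0, -1.265]
force: [0.8, -1.1, 0.2]
grip_width: 0.0253
```

Call:
{"name": "drive_tool", "arguments": {"steps": [0,23,32,0,-1.62,0,23,32,0,-1.62,0,23,32,0,-1.62,0,23,32,0,-1.62,0,23,32,0,-1.62]}}

```text
clock: 1.08
position: [0.5019, -0.2414, 0.2454]
tool_rot: [-1.571, -0.0, -1.406]
force: [0.7, -0.1, -0.0]
grip_width: -0.0001
```

Call:
{"name": "drive_tool", "arguments": {"steps": [0,23,32,0,-1.62,0,23,32,0,-1.62,0,23,32,0,-1.62,0,23,32,0,-1.62,0,23,32,0,-1.62]}}

```text
clock: 1.5
position: [0.617, -0.0813, 0.2453]
tool_rot: [-1.571, -0.0, -1.548]
force: [0.7, -0.6, -0.2]
grip_width: -0.0002
```

Call:
{"name": "drive_tool", "arguments": {"steps": [0,4,0,0,0,0,0,0,0,0,0,0,0,0,0,0,0,0,0,0,0,0,0,0,0]}}

```text
clock: 1.92
position: [0.6196, -0.0843, 0.2454]
tool_rot: [-1.571, -0.0, -1.548]
force: [-0.4, -0.1, 0.2]
grip_width: 0.0
```

Run:
```python
from h import *
o=monitor.observe();print({k:np.round(o[k],4) for k in('clock','qpos','position','tool_rot','force','grip_width')})
a=shot('scene','s1.png');b=shot('side');w=shot('wrist','w1.png')
A=cv2.resize(a['frame'][190:350,190:350],(400,400));B=cv2.resize(b['frame'][100:260,290:450],(400,400))
cv2.imwrite('pics/c1.png',cv2.cvtColor(np.hstack([A,B]),cv2.COLOR_RGB2BGR))
```

```text
{'clock': np.float64(1.9167), 'qpos': array([ 0.0829,  0.5221, -0.063 ,  1.5973,  0.0371,  1.0234, -1.5388]), 'position': array([ 0.6196, -0.0843,  0.2454]), 'tool_rot': array([-1.5709e+00, -3.0000e-04, -1.5477e+00]), 'force': array([-0.4019, -0.1101,  0.2193]), 'grip_width': np.float64(0.0)}
```

View pics/c1.png

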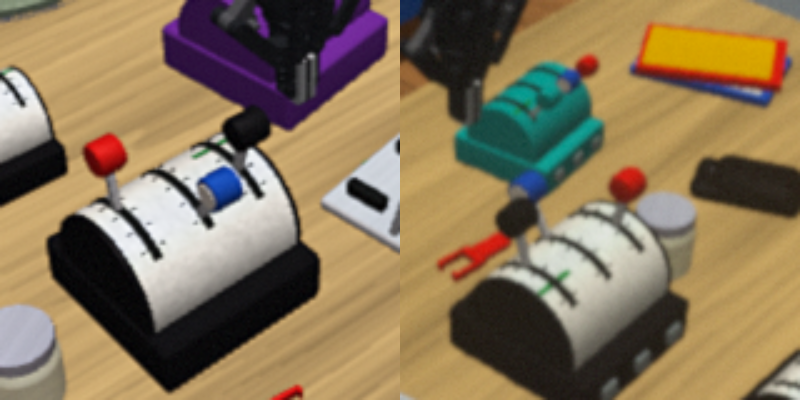

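View pics/w1.png

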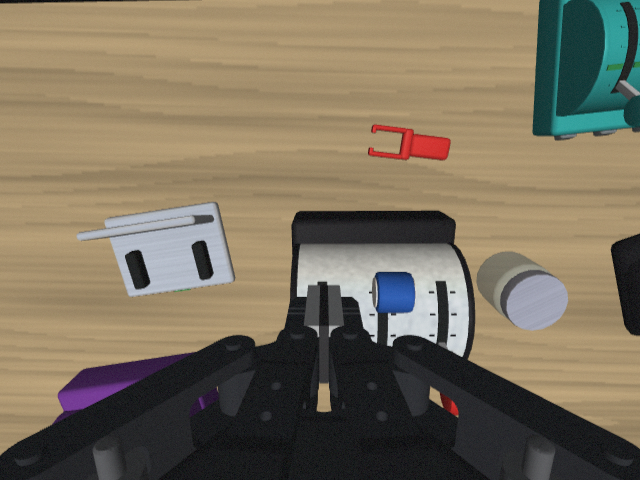

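The scene and side crops show the finger beyond the throttle. In the wrist view the fingertip (323,290) lines up with the throttle slot and is clear of the blue knob (395,292). I'll lower it beyond the knob.

Call:
{"name": "drive_tool", "arguments": {"steps": [0,0,0,-20,0,0,0,0,-20,0,0,0,0,-20,0,0,0,0,-19,0,0,0,0,0,0]}}

```text
clock: 2.48
position: [0.6184, -0.0833, 0.1631]
tool_rot: [-1.575, 0.0, -1.546]
force: [-0.6, 0.3, 0.1]
grip_width: -0.0002
```

Call:
{"name": "drive_tool", "arguments": {"steps": [0,-7,0,0,0,0,-7,0,0,0,0,-7,0,0,0,0,-5,0,0,0,0,0,0,0,0]}}

```text
clock: 2.9
position: [0.5933, -0.0833, 0.1673]
tool_rot: [-1.57, -0.0, -1.546]
force: [0.9, 0.0, 0.6]
grip_width: 0.0
```

Call:
{"name": "drive_tool", "arguments": {"steps": [0,-3,0,0,0,0,-3,0,0,0,0,-3,0,0,0,0,-3,0,0,0,0,-2,0,0,0]}}

```text
clock: 3.32
position: [0.5802, -0.0831, 0.1665]
tool_rot: [-1.57, -0.0, -1.546]
force: [3.3, 0.2, 1.9]
grip_width: -0.0003
```

Contact at about 3 N, as expected. I keep pushing slowly.

Call:
{"name": "drive_tool", "arguments": {"steps": [0,-4,0,0,0,0,-4,0,0,0,0,-4,0,0,0,0,-4,0,0,0,0,-4,0,0,0]}}

```text
clock: 3.73
position: [0.5597, -0.0831, 0.1663]
tool_rot: [-1.571, 0.0, -1.546]
force: [2.5, -0.3, 0.7]
grip_width: -0.0002
```

Call:
{"name": "drive_tool", "arguments": {"steps": [0,-4,0,0,0,0,-4,0,0,0,0,-3,0,0,0,0,-3,0,0,0,0,0,0,0,0]}}

```text
clock: 4.15
position: [0.5454, -0.0832, 0.1662]
tool_rot: [-1.571, -0.0, -1.546]
force: [0.0, 0.8, -0.0]
grip_width: -0.0001
```

Run:
```python
from h import *
b=shot('side');a=shot('scene')
A=cv2.resize(a['frame'][225:305,240:320],(400,400),interpolation=2);B=cv2.resize(b['frame'][165:245,310:390],(400,400),interpolation=2)
cv2.imwrite('pics/c2.png',cv2.cvtColor(np.hstack([A,B]),cv2.COLOR_RGB2BGR))
```

```text
(no output)
```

View pics/c2.png

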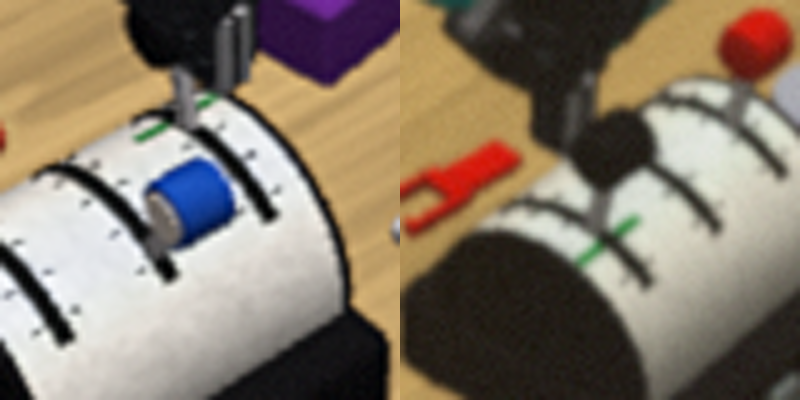

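The throttle arm (side crop about (600,225)) is still just forward of the green bars (606,243), at roughly q=0.45. I push 11 mm more, then measure.

Call:
{"name": "drive_tool", "arguments": {"steps": [0,-3,0,0,0,0,-3,0,0,0,0,-3,0,0,0,0,-2,0,0,0,0,0,0,0,0]}}

```text
clock: 4.67
position: [0.5346, -0.0831, 0.1663]
tool_rot: [-1.571, 0.0, -1.546]
force: [-0.4, -0.3, 0.2]
grip_width: -0.0001
```

Run:
```python
from fit import *
b=shot('side');a=shot('scene')
p=np.load('p.npy')
for q in(.2,.3,.4): print(q,[proj(b,Q(p,knob(q,.048,r))).round(1).tolist() for r in(.058,.085,.105)],[proj(a,Q(p,knob(q,.048,r))).round(1).tolist() for r in(.058,.085,.105)])
A=cv2.resize(a['frame'][230:270,260:300],(480,480),interpolation=2)[:,:400];B=cv2.resize(b['frame'][180:230,330:380],(480,480),interpolation=2)[:,:400]
cv2.imwrite('pics/c3.png',cv2.cvtColor(np.hstack([A,B]),cv2.COLOR_RGB2BGR))
```

```text
0.2 [[353.0, 215.2], [357.6, 208.2], [361.1, 202.8]] [[273.8, 247.8], [270.0, 235.4], [267.1, 226.1]]
0.3 [[351.0, 213.4], [354.6, 205.5], [357.3, 199.4]] [[275.5, 248.4], [272.5, 236.3], [270.2, 227.2]]
0.4 [[349.0, 211.7], [351.5, 203.0], [353.4, 196.3]] [[277.3, 249.3], [275.1, 237.6], [273.4, 228.7]]
```

View pics/c3.png

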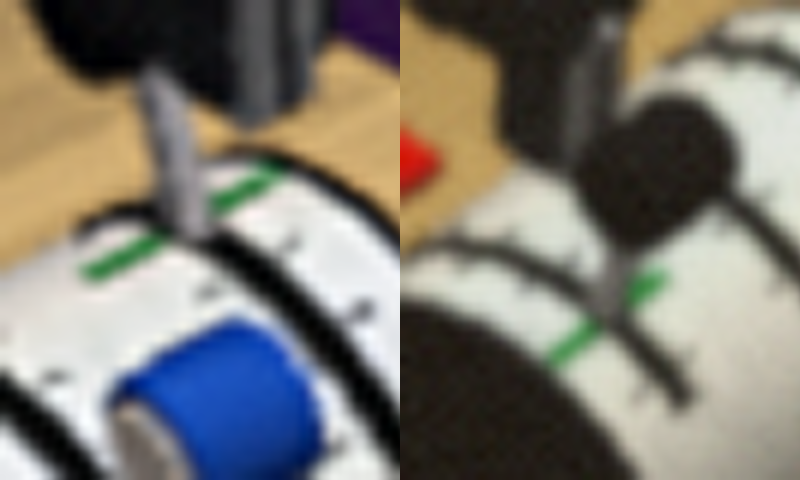

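The bar ends give the mark at side (351.5,213.3), and the model predicts (351.0,213.4). The knob centre, at about (356.8,198), is just short of the predicted place for 0.30 (357.3,199.4). That puts q at about 0.335, which the TCP position agrees with. I push 4 mm more.

Call:
{"name": "drive_tool", "arguments": {"steps": [0,-1,0,0,0,0,-1,0,0,0,0,-1,0,0,0,0,-1,0,0,0,0,0,0,0,0]}}

```text
clock: 5.18
position: [0.531, -0.0831, 0.1663]
tool_rot: [-1.571, 0.0, -1.546]
force: [0.7, 0.4, -1.0]
grip_width: 0.0
```

Call:
{"name": "drive_tool", "arguments": {"steps": [0,6,0,0,0,0,12,0,0,0,0,20,0,0,0,0,30,0,0,0,0,20,0,0,0]}}

```text
clock: 5.6
position: [0.6213, -0.083, 0.1664]
tool_rot: [-1.57, 0.0, -1.546]
force: [-0.5, 0.3, 0.8]
grip_width: -0.0001
```

Run:
```python
from fit import *
b=shot('side');a=shot('scene')
blk=lambda h,s,v:(v<75)
A=cv2.resize(a['frame'][215:265,255:305],(480,480),interpolation=2)[:,:400];B=cv2.resize(b['frame'][180:230,330:380],(480,480),interpolation=2)[:,:400]
print(cent(b,(345,185,369,209),blk),cent(a,(258,215,284,238),blk))
cv2.imwrite('pics/c4.png',cv2.cvtColor(np.hstack([A,B]),cv2.COLOR_RGB2BGR))
```

```text
(array([357.74358974, 198.8974359 ]), array([  5,   6,  19,  17, 195], dtype=int32)) (array([271.35989717, 223.90745501]), array([  0,   0,  26,  21, 389], dtype=int32))
```

View pics/c4.png

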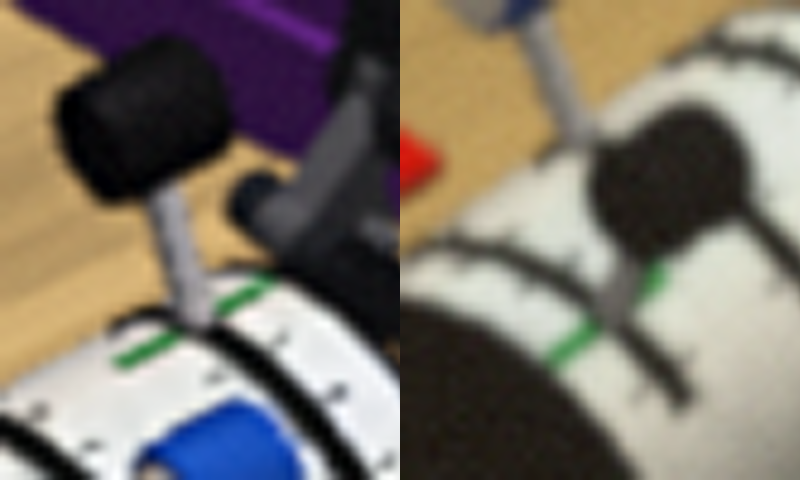

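With the finger clear, the side view puts the knob at (358.1,198.8) and the scene view at (269.9,227.7). The model for 0.30 predicts (357.3,199.4) and (270.2,227.2), and the arm stands between the green bars. The throttle is set. Next I lift and go behind the red knob.

Call:
{"name": "drive_tool", "arguments": {"steps": [0,0,0,25,0,0,0,0,30,0,0,0,0,24,0,0,-20,-13,0,0,0,-20,-13,0,0]}}

```text
clock: 6.12
position: [0.5793, -0.1087, 0.2464]
tool_rot: [-1.569, 0.0, -1.545]
force: [-0.1, -0.6, -0.9]
grip_width: -0.0
```

Call:
{"name": "drive_tool", "arguments": {"steps": [0,-25,-15,0,0,0,-25,-15,0,0,0,-25,-15,0,0,0,-25,-15,0,0,0,-11,-11,0,0]}}

```text
clock: 6.53
position: [0.465, -0.1815, 0.2454]
tool_rot: [-1.572, -0.0, -1.548]
force: [0.9, -0.5, 1.1]
grip_width: 0.0002
```

Call:
{"name": "drive_tool", "arguments": {"steps": [0,0,0,-20,0,0,0,0,-25,0,0,0,0,-20,0,0,0,0,-14,0,0,0,0,0,0]}}

```text
clock: 6.95
position: [0.4666, -0.1797, 0.164]
tool_rot: [-1.575, 0.001, -1.546]
force: [-0.8, -0.1, -0.5]
grip_width: -0.0002
```

Call:
{"name": "drive_tool", "arguments": {"steps": [0,5,0,0,0,0,5,0,0,0,0,5,0,0,0,0,3,0,0,0,0,3,0,0,0]}}

```text
clock: 7.37
position: [0.4899, -0.1801, 0.1669]
tool_rot: [-1.57, -0.0, -1.546]
force: [0.2, -1.0, -0.1]
grip_width: 0.0002
```

Call:
{"name": "drive_tool", "arguments": {"steps": [0,2,0,0,0,0,2,0,0,0,0,2,0,0,0,0,2,0,0,0,0,2,0,0,0]}}

```text
clock: 7.78
position: [0.499, -0.1801, 0.1663]
tool_rot: [-1.571, 0.0, -1.546]
force: [-2.3, -0.3, 1.8]
grip_width: 0.0002
```

Contact. I push forward and follow the knob down in the last part.

Call:
{"name": "drive_tool", "arguments": {"steps": [0,4,0,0,0,0,4,0,0,0,0,4,0,0,0,0,4,0,0,0,0,4,0,0,0]}}

```text
clock: 8.2
position: [0.5196, -0.1801, 0.1662]
tool_rot: [-1.571, 0.0, -1.546]
force: [-1.6, 0.6, 2.1]
grip_width: 0.0
```

Call:
{"name": "drive_tool", "arguments": {"steps": [0,4,0,0,0,0,4,0,-1,0,0,4,0,-1,0,0,4,0,-1,0,0,4,0,-2,0]}}

```text
clock: 8.62
position: [0.5396, -0.1801, 0.1612]
tool_rot: [-1.571, -0.0, -1.546]
force: [-1.6, 0.2, 1.9]
grip_width: -0.0001
```

Call:
{"name": "drive_tool", "arguments": {"steps": [0,4,0,-1,0,0,4,0,-2,0,0,4,0,-1,0,0,3,0,-1,0,0,3,0,-1,0]}}

```text
clock: 9.03
position: [0.5575, -0.18, 0.1551]
tool_rot: [-1.571, 0.0, -1.546]
force: [-1.8, 0.5, 0.8]
grip_width: 0.0
```

Call:
{"name": "drive_tool", "arguments": {"steps": [0,2,0,-1,0,0,2,0,-1,0,0,2,0,-1,0,0,1,0,0,0,0,1,0,0,0]}}

```text
clock: 9.45
position: [0.5648, -0.1801, 0.152]
tool_rot: [-1.572, 0.0, -1.546]
force: [-2.7, 0.1, -2.0]
grip_width: -0.0
```

Call:
{"name": "drive_tool", "arguments": {"steps": [0,1,0,0,0,0,1,0,0,0,0,1,0,0,0,0,1,0,0,0,0,1,0,0,0]}}

```text
clock: 9.87
position: [0.5702, -0.1802, 0.1523]
tool_rot: [-1.571, -0.0, -1.546]
force: [-3.0, 0.1, -1.9]
grip_width: 0.0002
```

Call:
{"name": "drive_tool", "arguments": {"steps": [0,0.6,0,0,0,0,0.6,0,0,0,0,0.6,0,0,0,0,0.6,0,0,0,0,0,0,0,0]}}

```text
clock: 10.28
position: [0.5726, -0.1801, 0.1523]
tool_rot: [-1.571, 0.0, -1.546]
force: [-3.0, 0.6, -2.0]
grip_width: 0.0001
```

Call:
{"name": "drive_tool", "arguments": {"steps": [0,0.5,0,0,0,0,0.5,0,0,0,0,0.5,0,0,0,0,0.5,0,0,0,0,0,0,0,0]}}

```text
clock: 10.7
position: [0.5743, -0.1801, 0.1522]
tool_rot: [-1.572, 0.0, -1.546]
force: [-5.1, -0.4, -0.8]
grip_width: 0.0003
```

Call:
{"name": "drive_tool", "arguments": {"steps": [0,0.4,0,0,0,0,0,0,0,0,0,0.4,0,0,0,0,0,0,0,0,0,0,0,0,0]}}

```text
clock: 11.12
position: [0.5744, -0.1801, 0.1521]
tool_rot: [-1.573, 0.0, -1.546]
force: [-8.8, 1.4, 1.0]
grip_width: -0.0001
```

The TCP has stalled at 574.4 mm with force rising to 8.8 N, so the lever is at its stop (predicted about 573). I back off, lift and look.

Call:
{"name": "drive_tool", "arguments": {"steps": [0,-3,0,0,0,0,-10,0,0,0,0,-20,0,0,0,0,-30,0,0,0,0,-30,0,0,0]}}

```text
clock: 11.53
position: [0.4821, -0.1799, 0.1525]
tool_rot: [-1.569, -0.0, -1.546]
force: [0.9, -0.6, 0.8]
grip_width: 0.0001
```

Call:
{"name": "drive_tool", "arguments": {"steps": [0,0,0,30,0,0,0,0,35,0,0,-10,-35,30,0,0,-10,-40,0,0,0,-10,-40,0,0]}}

```text
clock: 11.95
position: [0.4546, -0.2924, 0.2463]
tool_rot: [-1.566, -0.002, -1.544]
force: [0.8, -1.1, -0.0]
grip_width: 0.0
```

Call:
{"name": "drive_tool", "arguments": {"steps": [0,0,-40,0,0,0,0,-40,0,0,0,0,-40,0,0,0,0,0,0,0,0,0,0,0,0]}}

```text
clock: 12.37
position: [0.4531, -0.4133, 0.2437]
tool_rot: [-1.57, -0.001, -1.549]
force: [0.2, 1.0, -0.3]
grip_width: -0.0004
```

Run:
```python
from fit import *
b=shot('side');a=shot('scene');p=np.load('p.npy')
for q in(1.1,1.2): print(q,proj(a,Q(p,knob(q,-.048))),proj(b,Q(p,knob(q,-.048))))
for q in(p[5],): print('prop',proj(a,Q(p,knob(q,0))))
print(cent(a,(230,255,285,295),red),cent(b,(340,150,380,190),red))
for n,d,box in (('scene0',a,(0,130,640,480)),('side0',b,(100,80,470,400))):
    o=cv2.imread(f'pics/{n}.png');x0,y0,x1,y1=box
    df=(cv2.absdiff(o,cv2.cvtColor(d['frame'],cv2.COLOR_RGB2BGR)).max(2)>50).astype(np.uint8);df[:y0]=0;df[y1:]=0;df[:,:x0]=0;df[:,x1:]=0
    c=cv2.connectedComponentsWithStats(df)[2];print(n,[k.tolist() for k in c[1:] if k[4]>6])
A=cv2.resize(a['frame'][215:355,195:335],(400,400),interpolation=2);B=cv2.resize(b['frame'][155:275,300:420],(400,400),interpolation=2)
cv2.imwrite('pics/c5.png',cv2.cvtColor(np.hstack([A,B]),cv2.COLOR_RGB2BGR))
```

```text
1.1 [255.48558684 276.64947641] [355.09805444 166.50987455]
1.2 [258.77752379 281.66925074] [351.83282694 166.99436564]
prop [277.93765355 265.19601449]
(array([258.25471698, 281.5       ]), array([ 20,  18,  18,  17, 212], dtype=int32)) (array([352.1884058 , 165.73188406]), array([  6,  10,  14,  13, 138], dtype=int32))
scene0 [[0, 130, 108, 136, 8443], [260, 221, 19, 24, 221], [278, 233, 21, 25, 264], [223, 243, 18, 27, 268], [273, 247, 5, 2, 9], [234, 271, 5, 3, 10], [249, 273, 19, 19, 272]]
side0 [[461, 86, 9, 31, 133], [345, 159, 15, 14, 142], [373, 167, 16, 15, 175], [355, 174, 5, 10, 19], [328, 179, 17, 26, 248], [375, 183, 5, 6, 21], [349, 190, 18, 21, 226]]
```

View pics/c5.png

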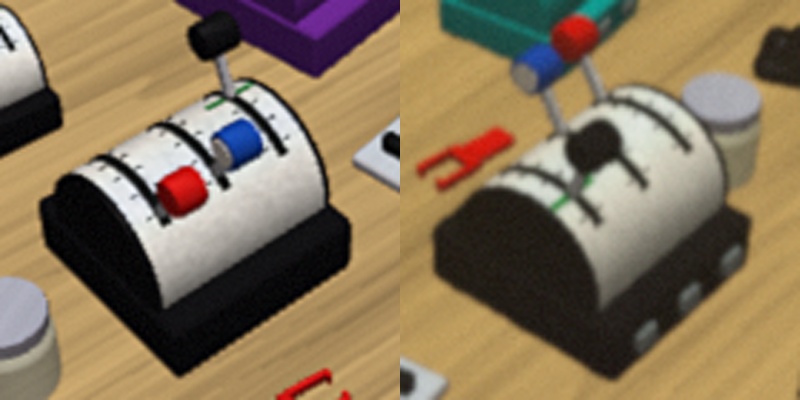

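The final crops show the black arm between the green bars (scene crop (230,95)). The red knob is measured at scene (258.3,281.5) and side (352.2,165.7), and the model for 1.20 predicts (258.8,281.7) and (351.8,167.0). Comparing the frames with the start, only the black and red levers and the robot have changed. I hand the job in.

```bash
python3 -c "
from h import *
print(workorder.job_done())"
```

```text
the job is handed in; nothing more can be done
None
```

I set both levers with the closed fingertip, throttle first, and handed the job in at about 12.5 s of the 51 s allowed. No verdict was reported.

- **Throttle:** pushed back to the green mark. The last views put it at about 0.30, with the arm between the bars. Individual pixel readings ranged from 0.28 to 0.32.
- **Mixture:** pushed slowly forward until it stalled at the stop, where the force reached about 9 N. The knob's measured position fits 1.20 to within about 1.3 pixels in both views.
- **Everything else:** comparing start and end pictures, the only changes were the two levers and the robot itself. The propeller lever and the other things on the desk showed no movement.
- **At hand-in:** the arm was raised, clear of the quadrant and touching nothing.

No check failed. The one disagreement was in the first pose fit: the base's lower corners came out up to about 5 pixels off, perhaps because of the suction feet. The green mark was also off there because the colour mask caught only one bar. A later reading of both bars matched to within about half a pixel.

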